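# Find the stamped vial crate and push it into the dispatch lane

## Robot

A 6-joint arm with a two-finger parallel gripper is mounted at the origin on the work surface. World frame = base frame: x ahead of the robot, y to its left, z up, the work surface at z = 0. Lengths are in mm, angles in rad, forces in N, time in s.
With the tool pointing down it reaches from about 300 to 775 mm from the base axis. Payload 14.6 kg.
Tool frame: the origin (TCP) lies at the very end of the fingers, on their centre line; the grasp point (between the pads) lies 19 mm behind it; z points along the fingers, y is the line along which they close (so a half turn about z gives the same grasp; the last joint's range is limited). The gripper opens to 94 mm and grips with 3 to 60 N. Pads are 16 mm wide; open, the fingers measure 119 mm over their backs; the gripper's body (75 mm by 177 mm) begins 78 mm behind the grasp point.
Start: joints at [1.271, 0.3, 1.521, -0, 1.321, -0.067], TCP at [126.885, 535.154, 205.446] pointing down, gripper open.
Joint ranges: [-3.03, 3.03], [-0.79, 2.21], [0.23, 2.52], [-1.04, 4.18], [0, 3.07], [-2.55, 2.55]. Speed limits (rad/s): [2.22, 2.22, 2.57, 3.14, 3.14, 3.14].

## Interface

Orientations are given as [roll, pitch, yaw] about the fixed x, y, z axes, in that order (R = Rz(yaw) Ry(pitch) Rx(roll)).
In Python, from cell import manip, optics gives the robot as it stands.
- The arm moves only by the shell command python3 -m crank 'ROWS' [FORCE]. ROWS is JSON, a list of rows, each a list of 7 numbers: the opening in per cent of the stroke, from 0 (shut) to 100 (fully open), then the shift along the tool's x, y, z in mm, then the turn, a rotation vector about the tool's x, y, z in rad. A call has 1 to 10 rows; each row is the pose to reach, as a shift and turn from the pose commanded when the call began, along the tool's axes at that moment; what a row does not reach only later rows make up. A row lasts 1/10 s, in which the tool goes at most 50 mm and 8.59 degrees, less where a joint would pass 70% of its speed; a pose out of reach is approached as far as the arm can. A call with a gripper value outside its range is refused whole. The fingers move at their own pace and stop on an object; FORCE is the grip in N (left out, the last holds). Time passes only in rows, so rows that repeat a pose let the fingers close. It gives the time, the measured TCP pose, the force, the opening and the grip force at its end, in the units of the state.
- manip.read_state(): the state, without advancing time (a new reading comes with each control period).
- optics.camera(name): name is "scene" or "top" or "wrist"; returns (picture, depth): 480x640x3 uint8, red, green, blue; 480x640 float32, mm along the optical axis (not along the pixel's ray), 0 where there is no reading.
- optics.calibration(name): a dict with "camera_matrix" (3x3 intrinsics, pixels), "k1" (the pictures are not rectified: a ray, as slopes to the right and down, at radius r is drawn at 1 + k1 r^2 times it, then the intrinsics apply), "R" (3x3) and "t" (3): a world point X has camera coordinates R X + t. Camera axes: x right, y down, z forward; pixel columns grow to the right and rows downward; lengths in mm; the calibration is good to about 2 mm. A picture is of the moment at which its call begins: read the wrist's pose just before it. calibration takes no time and is no camera call; for the wrist camera it gives the pose at the moment of the call.
- manip.sign_off(): hands the job in; it is judged then, once.
The state is a dict: "clock": time; "joints": joint angles; "qd": joint speeds; "effort": joint torques, N m; "eef_pos": TCP position; "eef_rot": TCP orientation; "wrist_force": force on the tool from outside, world axes, zero at the start; "moment": the same for the moment, N m; "finger_gap": finger opening in mm; "finger_force": force on a finger pad.
Only numpy, scipy, OpenCV 4.12 (cv2) and the standard library are available. Lean on these libraries where they do the work, as an engineer would, in place of code of your own. Each camera call takes 0.05 s, during which the arm holds its last target. There are 200 camera calls.

## Task

Tip each of the two white vial crates over onto its side to see which one is stamped underneath; only when both are tipped, push the stamped one, still lying on its side, into the dispatch lane so that it lies in the middle of the lane, clear of both tape lines. Leave the unstamped crate lying outside the lane. Only push with the fingers: do not lift a crate off the bench, and leave the glassware and everything else where it stands.

Things in the scene. Friction and masses are not known exactly. Their poses are not given: they have to be found in the camera images.
- crate_a: white open-topped plastic vial crate, 60 mm deep (its x) x 90 mm wide (its y) x 100 mm high (its z), walls 4 mm, rubber feet, dividers inside, 0.15 to 0.3 kg. Origin: centre of the underside; z points out of the open top, x away from the robot at yaw 0. It starts upright, within 0.3 rad of square to the robot, one crate each side of the lane. Both look the same but for the underside.
- crate_b: the other crate, same shape and axes as crate_a. Either crate stands loose on the bench. Pushed near its top towards the robot, it tips over its near bottom edge without sliding (best if the finger rises with the wall), falls on by itself from about 45 degrees, and then lies 60 mm high with its underside facing away from the robot, in view of the camera beyond the bench.
- crate_a_mid (a point): centre of crate_a's volume, 50 mm above its underside along its z axis; its centre of mass is about 5 mm nearer the underside.
- crate_b_mid (a point): centre of crate_b's volume, 50 mm above its underside along its z axis; its centre of mass is about 5 mm nearer the underside.
- stamp (a point): centre of the stamp, a black ink ring 44 mm across with a bar through it, in the middle of the underside of one of the two crates (2 mm from that crate's origin); the other underside is blank.
- lane: the dispatch lane: the strip of bench between two black tape lines, each 18 mm wide and 420 mm long, flat on the bench. Origin: middle of the lane at bench height; x runs along the lines, away from the robot; y across, to the robot's left. The lines' inner edges lie at y = +-120 mm, so the lane is 240 mm wide.
- flask_1: bystander: stoppered glass volumetric flask, 62 mm across, 156 mm high; origin at its foot
- flask_2: bystander: a slightly larger stoppered flask, 68 mm across, 170 mm high; origin at its foot
- beaker: bystander: glass beaker, 68 mm across, 85 mm high; origin at its foot
- vial: bystander: small capped glass vial, 26 mm across, 50 mm high; origin at its foot
- reagent: bystander: amber reagent bottle, 68 mm across, 150 mm high; origin at its foot
- wash_bottle: bystander: white wash bottle, 64 mm across, 160 mm high; origin at its foot
- jar: bystander: low glass jar with black cap, 56 mm across, 55 mm high; origin at its foot
- scoop: bystander: steel lab spatula, 165 mm long, lying flat on the bench
There are look-alikes about, which are no part of the job. What is shaped like the crate_b but red is not meant.

How it is judged (in metres and radians):
On the way, in this order (a step that is already met when the one before it is completed fails the run):
1. one crate has been tipped onto its side ((angle between crate_a's own z axis and vertical between 1.4 and 1.75 rad or angle between crate_b's own z axis and vertical between 1.4 and 1.75 rad)), for 0.2 s.
2. both crates lie on their sides (angle between crate_a's own z axis and vertical between 1.4 and 1.75 rad and angle between crate_b's own z axis and vertical between 1.4 and 1.75 rad), for 0.2 s.
3. the stamped crate lies in the dispatch lane (angle between crate_a's own z axis and vertical between 1.4 and 1.75 rad and (y of crate_a_mid in the frame of lane between -0.053 and 0.053 m or (y of crate_a_mid in the frame of lane between -0.07 and 0.07 m and (angle between the y axis of crate_a and the y axis of lane, either way round below 0.2 rad or angle between the z axis of crate_a and the y axis of lane, either way round below 0.2 rad))) and x of crate_a_mid in the frame of lane between -0.16 and 0.16 m), for 0.2 s.
At the end, for the whole second after the job is handed in: Both crates lie on their sides, at rest. Stamped crate: centre within 53 mm of the lane's middle line (70 mm if within 0.2 rad of square to it) and within 160 mm of its origin along it. Other crate: centre over 150 mm from the middle line (all of step 3 and angle between crate_b's own z axis and vertical between 1.4 and 1.75 rad and (y of crate_b_mid in the frame of lane above 0.15 m or y of crate_b_mid in the frame of lane below -0.15 m) and linear speed of each of crate_a, crate_b below 0.01 m/s and angular speed of each of crate_a, crate_b below 0.1 rad/s); the robot touches nothing.
It fails at once if a crate is lifted off the bench ((height (world z) of crate_a_mid above 0.08 m or (angle between crate_a's own z axis and vertical below 0.15 rad and height (world z) of crate_a_mid above 0.066 m) or (angle between crate_a's own z axis and vertical above 1.35 rad and height (world z) of crate_a_mid above 0.066 m)) or (height (world z) of crate_b_mid above 0.08 m or (angle between crate_b's own z axis and vertical below 0.15 rad and height (world z) of crate_b_mid above 0.066 m) or (angle between crate_b's own z axis and vertical above 1.35 rad and height (world z) of crate_b_mid above 0.066 m))).
It fails at once if a bystander is moved by more than 30 mm or knocked over (distance of any of flask_1, flask_2, beaker, vial, reagent, wash_bottle, jar, scoop from where it was at the start of the episode above 0.03 m or angle between any of flask_1, flask_2, beaker, vial, reagent, wash_bottle, jar's own z axis and vertical above 0.5 rad).
It also fails if it takes over 69 s, if anything falls off the work surface, if the arm or the gripper's body presses on something with over 40 N, if the wrist force passes 120 N, or if a joint passes its speed limit or range.

## Working session

There is one attempt and no reset: what is moved stays moved. The work goes in short steps, Python scripts to look and compute and a shell command to move; the robot and the scene stay as the last step left them, time stands still between calls to the robot, and variables do not carry over. Pictures are saved under pics/ and viewed, at most 10 in all, crops included, and the job is handed in when it is done.

```bash
mkdir -p pics; ls; cat > h.py <<'E'
import numpy as np, cv2
from cell import manip, optics
def snap(n,save=None):
    p,d=optics.camera(n); 
    if save: cv2.imwrite('pics/'+save,cv2.cvtColor(p,cv2.COLOR_RGB2BGR))
    return p,d
def rays(n,uv):
    c=optics.calibration(n);K=np.array(c['camera_matrix'],float);R=np.array(c['R']);t=np.array(c['t'])
    s=cv2.undistortPoints(np.array(uv,float).reshape(-1,1,2),K,np.array([c['k1'],0,0,0,0.]))[:,0]
    return -R.T@t,np.c_[s,np.ones(len(s))]@R   # origin, world dirs (unit depth)
def onplane(n,uv,z):
    o,d=rays(n,uv); return o+d*((z-o[2])/d[:,2])[:,None]
def bydepth(n,uv,dep):
    o,d=rays(n,uv); return o+d*np.array(dep).reshape(-1,1)
E
python3 - <<'E'
from h import *
for n in('scene','top'):
    p,d=snap(n,n+'0.png'); np.savez('pics/'+n+'0.npz',p=p,d=d)
    c=optics.calibration(n); print(n,np.round(-np.array(c['R']).T@np.array(c['t'])),c['camera_matrix'],c['k1'])
print(manip.read_state())
E
```

```text
pics
scene [1127. 1014.  841.] [[598.27178      0.         312.53115624]
 [  0.         598.27178    241.54450544]
 [  0.           0.           1.        ]] -0.07632418093396265
top [ 409.   15. 1202.] [[448.03766046   0.         319.37655151]
 [  0.         448.03766046 239.6025914 ]
 [  0.           0.           1.        ]] -0.09960281414259282
{'clock': 0.1, 'joints': array([ 1.27141416e+00,  3.00403979e-01,  1.52149867e+00,  6.68847159e-06,
        1.32071981e+00, -6.66060314e-02]), 'qd': array([ 1.15598394e-03, -1.91857640e-03, -2.14188846e-03,  9.86522803e-04,
        8.00095139e-04,  7.11831001e-05]), 'effort': array([-1.93519591e-03, -5.32642686e+01, -3.53278506e+01,  7.08203344e-02,
        2.36076565e-02, -7.61074489e-05]), 'eef_pos': array([126.80942254, 534.94252067, 204.95801535]), 'eef_rot': array([-3.14056556e+00, -7.50050568e-05,  2.90881482e+00]), 'wrist_force': array([ 0.28744992, -0.65997647,  0.16211749]), 'moment': array([ 0.00933097, -0.02518861, -0.0180815 ]), 'finger_force': 0.0, 'finger_gap': 93.79317861802375}
```

View pics/scene0.png

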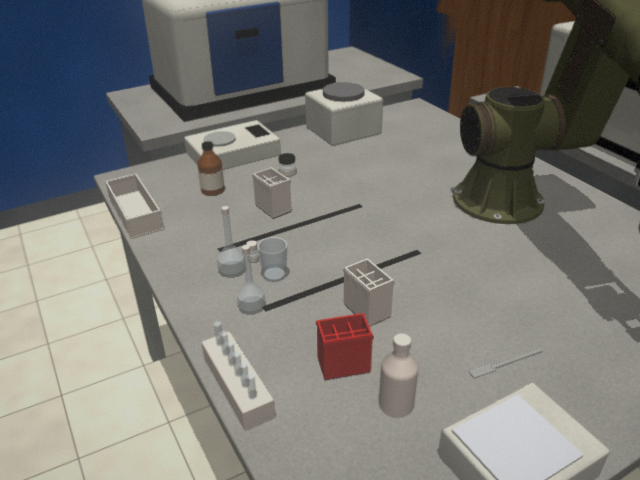

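View pics/top0.png

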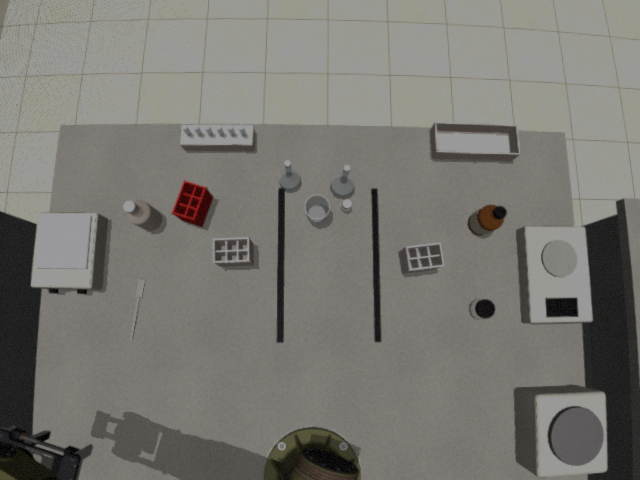

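The white crates are at top (232,250) and (423,257). These could be mistaken for them:
- the red crate at (191,203), excluded by colour
- the tray at (475,141) and the tube rack at (217,136), both the wrong shape

The tape lines run at columns 280 and 377. Next I'll measure the positions and take one close crop.

```bash
python3 - <<'E'
from h import *
z=np.load('pics/top0.npz');p,d=z['p'],z['d']
vv,uu=np.mgrid[0:480,0:640]
P=bydepth('top',np.c_[uu.ravel(),vv.ravel()],d.ravel()).reshape(480,640,3)
for n,(u,v) in dict(left=(232,250),right=(423,257)).items():
    m=np.zeros((480,640),bool);m[v-25:v+25,u-30:u+30]=1
    m&=(P[...,2]>88)&(P[...,2]<112)
    uv=np.c_[uu[m],vv[m]]; W=onplane('top',uv,100)
    r=cv2.minAreaRect(W[:,:2].astype(np.float32)); print(n,m.sum(),np.median(P[m][:,2]),np.round(r[0]),np.round(r[1]),r[2])
    print(np.round(cv2.boxPoints(r)))
g=cv2.cvtColor(p,cv2.COLOR_RGB2GRAY)
for u in(280,377):
    m=np.zeros((480,640),bool);m[170:360,u-10:u+10]=1
    m&=(g<45);W=onplane('top',np.c_[uu[m],vv[m]],0)
    r=cv2.minAreaRect(W[:,:2].astype(np.float32));print('tape',np.round(r[0]),np.round(r[1]),r[2],m.sum())
# everything tall: bystanders
for n,(u,v,h) in dict(f1=(290,183,0),f2=(343,188,0),beaker=(318,209,85),vial=(347,205,50),jar=(484,309,55),reag=(487,224,100),red=(191,203,100),wash=(140,212,80)).items(): print(n,np.round(onplane('top',[(u,v)],h)[0]))
t=p[185:285,160:460]
cv2.imwrite('pics/crop1.png',cv2.cvtColor(cv2.resize(t,(780,260),interpolation=cv2.INTER_CUBIC),cv2.COLOR_RGB2BGR))
E
```

```text
left 284 97.95198151941247 [568. 207.] [63. 92.] 2.919003486633301
[[534. 251.]
 [539. 160.]
 [602. 163.]
 [597. 255.]]
right 283 98.42618996810211 [ 556. -275.] [63. 93.] 7.203845977783203
[[ 519. -233.]
 [ 531. -325.]
 [ 593. -317.]
 [ 582. -225.]]
tape [549.  91.] [416.  14.] 0.32266736030578613 783
tape [ 551. -167.] [413.  15.] 0.5593305230140686 772
f1 [772.  69.   0.]
f2 [759. -79.   0.]
beaker [678.  -8.  85.]
vial [698. -85.  50.]
jar [ 425. -441.   55.]
reag [ 641. -442.  100.]
red [686. 315. 100.]
wash [667. 452.  80.]
```

View pics/crop1.png

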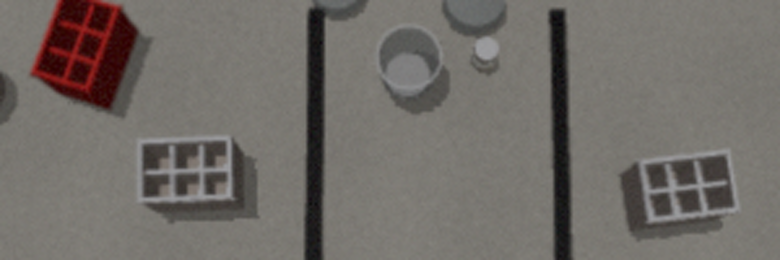

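The crop shows both targets as white, divided, open-topped crates of about 63x92 mm at the rim, 98 mm high. The red one is set apart at crop (80,50). The lane middle is at about (550,-38). I'll do the left crate first and go to its far side at height.

```bash
python3 -m crank '[[30,-285,-101,0,0,0,-0.14],[30,-570,-202,0,0,0,-0.285],[30,-570,-202,0,0,0,-0.285],[30,-570,-202,0,0,0,-0.285],[30,-570,-202,0,0,0,-0.285],[30,-570,-202,0,0,0,-0.285],[30,-570,-202,0,0,0,-0.285],[30,-570,-202,0,0,0,-0.285],[30,-570,-202,0,0,0,-0.285],[30,-570,-202,0,0,0,-0.285]]'; python3 -m crank '[[30,0,0,0,0,0,0]]'; python3 -c "
from cell import manip;print(manip.read_state())"
```

```text
clock: 1.1
eef_pos: [542.5, 266.2, 205.2]
eef_rot: [-3.142, -0.0, -3.089]
wrist_force: [0.6, 0.6, 0.2]
finger_gap: 28.2
finger_force: 0.0
clock: 1.2
eef_pos: [544.5, 264.1, 204.3]
eef_rot: [-3.141, -0.001, -3.094]
wrist_force: [-0.5, 0.1, -0.9]
finger_gap: 28.1
finger_force: 0.0
{'clock': 1.2, 'joints': array([ 3.91400472e-01,  4.25257105e-01,  1.35413791e+00, -7.06096481e-04,
        1.36323154e+00, -1.22663933e+00]), 'qd': array([ 0.08658888, -0.04911095,  0.0702907 ,  0.01790159, -0.00800754,
        0.06927834]), 'effort': array([ -3.34072262, -59.94900584, -38.31032038,  -0.18080929,
         0.22058337,  -1.10205922]), 'eef_pos': array([544.48301242, 264.09630756, 204.29708051]), 'eef_rot': array([-3.14059351e+00, -7.40244453e-04, -3.09420368e+00]), 'wrist_force': array([-0.54676205,  0.14745026, -0.85598692]), 'moment': array([-0.01245947, -0.01985633,  0.00311928]), 'finger_force': 0.0, 'finger_gap': 28.114943515986237}
```

```bash
python3 -m crank '[[30,-43,-31,0,0,0,0],[30,-85,-61,0,0,0,0],[30,-85,-61,0,0,0,0],[30,-85,-61,40,0,0,0],[30,-85,-61,80,0,0,0],[30,-85,-61,119,0,0,0],[30,-85,-61,119,0,0,0],[30,-85,-61,119,0,0,0]]'
```

```text
clock: 2.0
eef_pos: [629.0, 211.9, 87.5]
eef_rot: [3.142, -0.0, -3.089]
wrist_force: [0.2, -1.5, 0.1]
finger_gap: 28.4
finger_force: 0.0
```

```bash
python3 -m crank '[[30,10,0,0,0,0,0],[30,20,0,0,0,0,0],[30,26,0,-1,0,0,0],[30,32,0,-4,0,0,0],[30,38,0,-7,0,0,0],[30,44,0,-9,0,0,0],[30,50,0,-11,0,0,0],[30,56,0,-13,0,0,0],[30,62,0,-15,0,0,0],[30,68,0,-16,0,0,0]]'
python3 -m crank '[[30,7,0,-1,0,0,0],[30,14,0,-1,0,0,0],[30,21,0,-1,0,0,0],[30,28,0,-1,0,0,0],[30,35,0,-1,0,0,0],[30,42,0,-1,0,0,0],[30,48,0,-1,0,0,0],[30,50,0,-2,0,0,0],[30,50,0,-4,0,0,0],[30,50,0,-40,0,0,0]]'
python3 - <<'E'
from h import *
print(manip.read_state())
p,d=snap('scene');z=np.savez('pics/s1.npz',p=p,d=d)
cv2.imwrite('pics/s1.png',cv2.cvtColor(cv2.resize(p[140:400,160:560],(800,520)),cv2.COLOR_RGB2BGR))
E
```

```text
clock: 3.0
eef_pos: [560.7, 207.7, 102.5]
eef_rot: [-3.142, -0.0, -3.089]
wrist_force: [0.1, 1.5, 0.6]
finger_gap: 28.2
finger_force: 0.0
clock: 4.0
eef_pos: [509.7, 204.5, 139.5]
eef_rot: [-3.14, -0.007, -3.089]
wrist_force: [-1.1, -0.1, 0.4]
finger_gap: 28.6
finger_force: 0.0
{'clock': 4.0, 'joints': array([ 3.14896547e-01,  3.64467757e-01,  1.59492892e+00, -2.68342294e-05,
        1.18895655e+00, -1.30805260e+00]), 'qd': array([-4.00840234e-04, -4.69804649e-01, -4.00243914e-01, -1.73415351e-03,
        8.07132207e-01, -1.21174980e-03]), 'effort': array([ 1.86854806e-01, -5.04608238e+01, -2.95158273e+01,  6.78920493e-03,
       -2.58967191e+00,  3.13964549e-03]), 'eef_pos': array([509.73475034, 204.52411534, 139.50167097]), 'eef_rot': array([-3.13981271, -0.00652211, -3.08943556]), 'wrist_force': array([-1.08335585, -0.05607545,  0.41789274]), 'moment': array([-0.00171603, -0.02099685,  0.00192801]), 'finger_force': 0.0, 'finger_gap': 28.5552575196199}
```

View pics/s1.png

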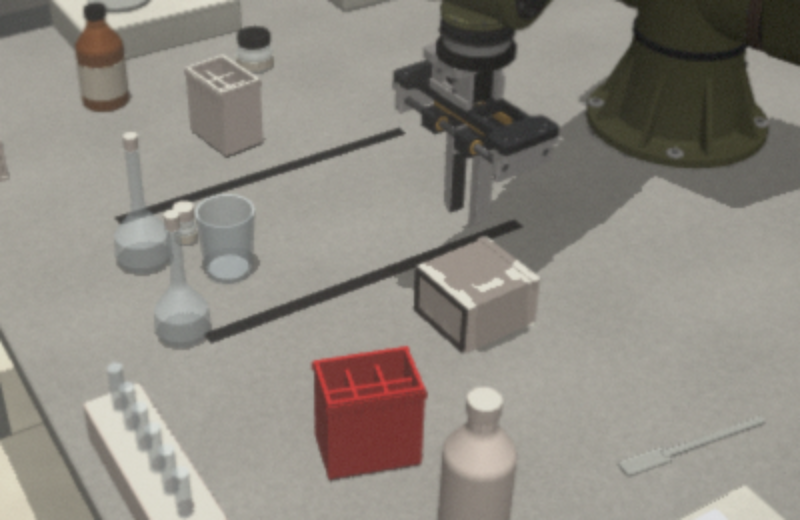

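The left crate now lies on its side. Its underside at crop (441,310) looks blank, with only a dark rim of feet. The other crate is still upright at crop (225,105). Next is the right crate.

```bash
python3 -m crank '[[30,-8,-48,-10,0,0,-0.04],[30,-15,-95,-30,0,0,-0.077],[30,-23,-143,-60,0,0,-0.077],[30,-30,-191,-60,0,0,-0.077],[30,-38,-239,-60,0,0,-0.077],[30,-46,-286,-60,0,0,-0.077],[30,-53,-334,-60,0,0,-0.077],[30,-61,-382,-60,0,0,-0.077],[30,-76,-477,-60,0,0,-0.077],[30,-76,-477,-60,0,0,-0.077]]'
python3 -m crank '[[30,0,0,0,0,0,0]]'
```

```text
clock: 5.05
eef_pos: [612.3, -269.8, 202.6]
eef_rot: [-3.141, 0.001, -3.013]
wrist_force: [1.1, -0.3, -0.4]
finger_gap: 27.9
finger_force: 0.0
clock: 5.15
eef_pos: [611.8, -272.5, 201.4]
eef_rot: [-3.141, -0.001, -3.017]
wrist_force: [0.0, 1.8, -0.2]
finger_gap: 28.0
finger_force: 0.0
```

```bash
python3 -m crank '[[30,0,2,40,0,0,0],[30,0,4,80,0,0,0],[30,0,4,114,0,0,0],[30,0,4,114,0,0,0],[30,0,4,114,0,0,0]]'
python3 -m crank '[[30,8,0,0,0,0,0],[30,16,0,0,0,0,0],[30,22,0,-1,0,0,0],[30,28,0,-4,0,0,0],[30,34,0,-7,0,0,0],[30,40,0,-9,0,0,0],[30,46,0,-11,0,0,0],[30,52,0,-13,0,0,0],[30,58,0,-15,0,0,0],[30,64,0,-16,0,0,0]]'
python3 -m crank '[[30,7,0,-1,0,0,0],[30,14,0,-1,0,0,0],[30,21,0,-1,0,0,0],[30,28,0,-1,0,0,0],[30,35,0,-1,0,0,0],[30,42,0,-1,0,0,0],[30,48,0,-1,0,0,0],[30,50,0,-2,0,0,0],[30,50,0,-30,0,0,0],[30,50,0,-80,0,0,0]]'
python3 - <<'E'
from h import *
p,d=snap('scene');np.savez('pics/s2.npz',p=p,d=d)
cv2.imwrite('pics/s2.png',cv2.cvtColor(cv2.resize(p[150:340,210:450],(760,600)),cv2.COLOR_RGB2BGR))
p,d=snap('top','t2.png');np.savez('pics/t2.npz',p=p,d=d)
E
```

```text
clock: 5.65
eef_pos: [612.1, -263.2, 89.7]
eef_rot: [-3.141, 0.001, -3.012]
wrist_force: [0.5, -0.2, -0.0]
finger_gap: 28.4
finger_force: 0.0
clock: 6.65
eef_pos: [547.6, -271.6, 104.6]
eef_rot: [3.142, -0.0, -3.012]
wrist_force: [-0.6, -0.2, 0.6]
finger_gap: 27.9
finger_force: 0.0
clock: 7.65
eef_pos: [497.3, -277.2, 182.6]
eef_rot: [3.138, -0.005, -3.012]
wrist_force: [0.2, -0.2, 0.8]
finger_gap: 28.1
finger_force: 0.0
```

View pics/s2.png

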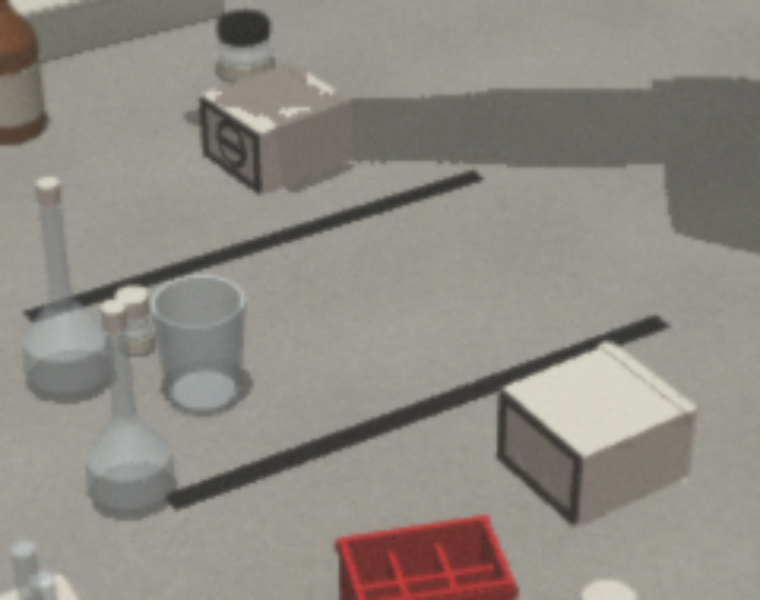

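View pics/t2.png

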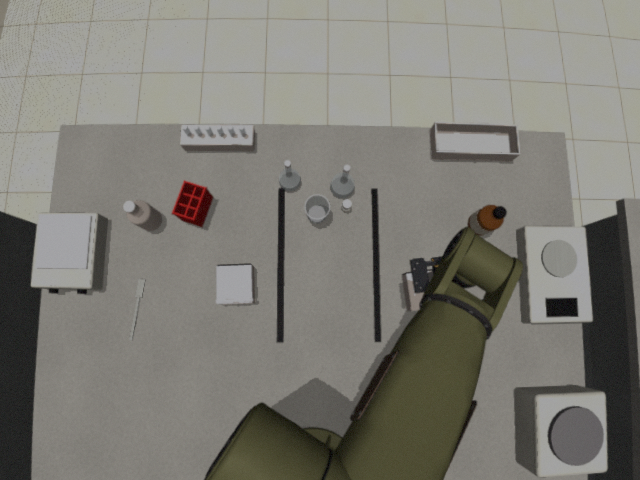

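The stamp, a ring with a bar, is on the right-hand crate at s2 (231,142). The left crate's underside is blank and it lies well outside the lane. I'll measure the stamped crate's top face.

```bash
python3 - <<'E'
from h import *
z=np.load('pics/s2.npz');d=z['d'];vv,uu=np.mgrid[0:480,0:640]
P=bydepth('scene',np.c_[uu.ravel(),vv.ravel()],d.ravel())
m=(P[:,2]>54)&(P[:,2]<70)&(P[:,0]>400)&(P[:,0]<560)&(P[:,1]<-220)&(P[:,1]>-350)
r=cv2.minAreaRect(P[m][:,:2].astype(np.float32));print(m.sum(),np.median(P[m][:,2]),np.round(cv2.boxPoints(r)),r)
s=manip.read_state();print(s['eef_pos'],s['joints'])
E
```

```text
654 59.11651094061051 [[ 423. -242.]
 [ 434. -342.]
 [ 540. -330.]
 [ 528. -230.]] ((481.2519836425781, -285.64453125), (106.2880859375, 100.40193176269531), 6.454660892486572)
[ 500.49730495 -279.18560176  190.81921995] [-5.72736225e-01  3.57243999e-01  1.47973842e+00  1.08141241e-05
  1.29497361e+00 -2.27283686e+00]
```

```bash
python3 -m crank '[[60,9,-40,0,0,0,0.14],[60,19,-79,0,0,0,0.28],[60,19,-79,0,0,0,0.42],[60,19,-79,0,0,0,0.56],[60,19,-79,0,0,0,0.7],[60,19,-79,0,0,0,0.84],[60,19,-79,0,0,0,0.98],[60,19,-79,0,0,0,1.12],[60,19,-79,0,0,0,1.26],[60,19,-79,0,0,0,1.40]]'
python3 -m crank '[[60,0,0,0,0,0,0.14],[60,0,0,0,0,0,0.17],[60,0,0,0,0,0,0.17]]'
```

```text
clock: 8.75
eef_pos: [489.9, -358.8, 184.2]
eef_rot: [3.142, 0.0, 1.865]
wrist_force: [0.3, 0.9, 0.7]
finger_gap: 56.6
finger_force: 0.0
clock: 9.05
eef_pos: [489.9, -358.8, 184.3]
eef_rot: [-3.142, 0.0, 1.703]
wrist_force: [-0.5, 0.2, 0.2]
finger_gap: 56.2
finger_force: 0.0
```

```bash
python3 -m crank '[[60,0,0,45,0,0,0],[60,0,0,90,0,0,0],[60,0,0,135,0,0,0],[60,0,0,160,0,0,0],[60,0,0,160,0,0,0],[60,6,0,160,0,0,0],[60,12,0,160,0,0,0],[60,18,0,160,0,0,0],[60,24,0,160,0,0,0],[60,32,0,160,0,0,0]]'
python3 -m crank '[[60,12,0,0,0,0,0],[60,24,0,0,0,0,0],[60,36,0,0,0,0,0],[60,48,0,0,0,0,0],[60,60,0,0,0,0,0],[60,72,0,0,0,0,0],[60,84,0,0,0,0,0],[60,96,0,0,0,0,0],[60,108,0,0,0,0,0],[60,120,0,0,0,0,0]]'
python3 - <<'E'
from h import *
p,d=snap('scene');np.savez('pics/s3.npz',p=p,d=d)
cv2.imwrite('pics/s3.png',cv2.cvtColor(cv2.resize(p[140:340,200:460],(780,600)),cv2.COLOR_RGB2BGR))
E
```

```text
clock: 10.05
eef_pos: [486.1, -326.9, 25.4]
eef_rot: [3.14, 0.001, 1.701]
wrist_force: [0.8, -1.4, 0.4]
finger_gap: 56.7
finger_force: 0.8
clock: 11.05
eef_pos: [470.0, -207.1, 24.5]
eef_rot: [3.142, 0.0, 1.701]
wrist_force: [0.6, -1.8, 0.9]
finger_gap: 56.5
finger_force: 0.8
```

View pics/s3.png

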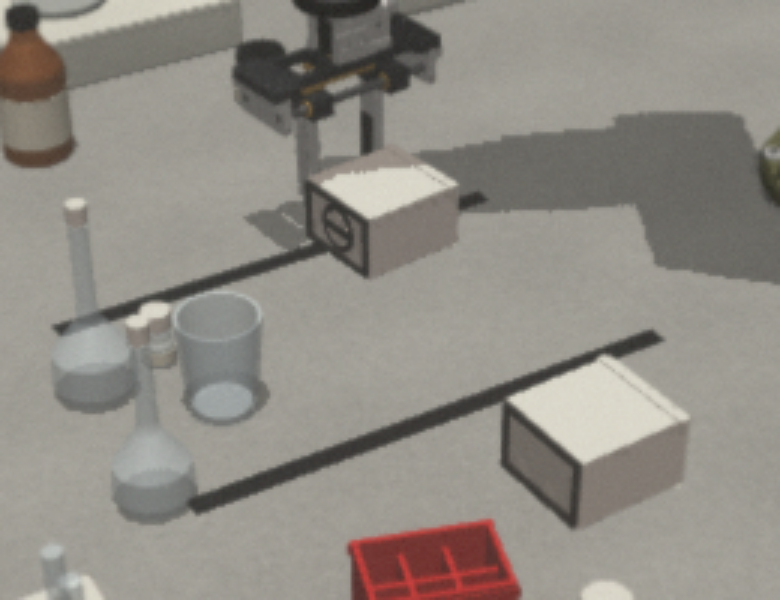

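The push is stable. The stamped crate is at s3 (385,215), straddling the right-hand tape line with its stamp visible. I'll push it another 117 mm, back off and lift.

```bash
python3 -m crank '[[60,14,0,0,0,0,0],[60,28,0,0,0,0,0],[60,42,0,0,0,0,0],[60,56,0,0,0,0,0],[60,70,0,0,0,0,0],[60,83,0,0,0,0,0],[60,95,0,0,0,0,0],[60,105,0,0,0,0,0],[60,112,0,0,0,0,0],[60,117,0,0,0,0,0]]'
python3 -m crank '[[60,0,0,0,0,0,0],[60,-20,0,0,0,0,0],[60,-50,0,0,0,0,0],[60,-70,0,-45,0,0,0],[60,-110,0,-90,0,0,0],[60,-155,0,-130,0,0,0],[60,-200,0,-130,0,0,0],[60,-240,0,-130,0,0,0],[60,-240,0,-130,0,0,0],[60,-240,0,-130,0,0,0]]'
python3 - <<'E'
from h import *
p,d=snap('scene','s4.png')
vv,uu=np.mgrid[0:480,0:640]
P=bydepth('scene',np.c_[uu.ravel(),vv.ravel()],d.ravel())
for a,b in((-130,60),(120,290)):
    m=(P[:,2]>54)&(P[:,2]<70)&(P[:,0]>350)&(P[:,0]<560)&(P[:,1]<b)&(P[:,1]>a)
    print(m.sum(),np.median(P[m][:,2]),cv2.minAreaRect(P[m][:,:2].astype(np.float32)))
E
```

```text
clock: 12.1
eef_pos: [454.9, -91.5, 24.4]
eef_rot: [-3.141, -0.0, 1.701]
wrist_force: [-0.3, -0.7, -0.3]
finger_gap: 56.3
finger_force: 0.4
clock: 13.1
eef_pos: [485.6, -330.8, 153.7]
eef_rot: [-3.141, -0.001, 1.699]
wrist_force: [-1.1, 0.0, -0.4]
finger_gap: 56.6
finger_force: 0.0
886 59.20306774771302 ((446.5165100097656, -35.994964599609375), (105.87435150146484, 100.87249755859375), 5.905056953430176)
1327 59.24219379889712 ((490.898681640625, 204.82498168945312), (103.52813720703125, 97.1006088256836), 4.192751407623291)
```

View pics/s4.png

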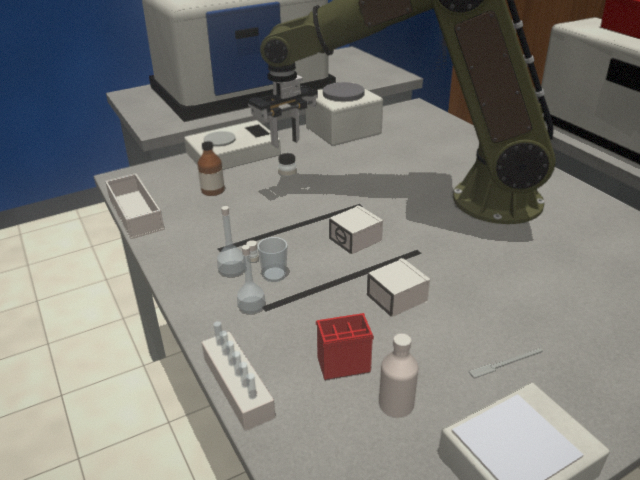

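The stamped crate at (355,228) lies mid-lane, 2 mm off the middle line and 104 mm short of the lane's origin along it. The blank crate at (398,287) is outside the lane, nothing else has moved, and the arm is clear.

```bash
python3 -c "
from cell import manip;print(manip.sign_off())"
```

```text
the job is handed in; nothing more can be done
None
```

I tipped both crates, pushed the stamped one (the right-hand crate) on its side to the middle of the lane, left the blank one lying outside it, and handed the job in at about 13 s; no verdict came back.

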